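# Tap the paint pots shut in order

## Robot

A 6-joint arm with a two-finger parallel gripper is mounted at the origin on the work surface. World frame = base frame: x ahead of the robot, y to its left, z up, the work surface at z = 0. Lengths are in m, angles in degrees, forces in N, time in s.
With the tool pointing down it reaches from about 0.4 to 0.825 m from the base axis. Payload 7 kg.
Tool frame: the origin (TCP) lies between the finger pads; the fingertips stand 17 mm ahead of it and the grasp point (between the pads) lies 2 mm behind it; x points along the fingers, y is the direction in which the jaws open and shut, and the axes are right-handed (so a half turn about x gives the same grasp; the last joint's range is limited). The gripper opens to 88 mm and grips with 3 to 60 N. Pads are 19 mm wide; open, the fingers measure 130 mm over their backs; the gripper's body (78 mm by 193 mm) begins 47 mm behind the grasp point.
Start: joints at [16.507, 20.546, 0.682, 0, -70.136, -16.507], TCP at [0.675, -0, 0.244] pointing down, gripper open.
Joint ranges: [-176.03, 176.03], [-82.01, 121.73], [-58.28, 71.71], [-173.87, 95.51], [-174.79, -0.11], [-173.66, 173.66]. Speed limits (degrees/s): [136.94, 136.94, 172.46, 180, 180, 180].

## Interface

Orientations are given as [roll, pitch, yaw] about the fixed x, y, z axes, in that order (R = Rz(yaw) Ry(pitch) Rx(roll)).
In Python, from plant import r gives the robot as it stands.
- The arm moves only by the shell command python3 -m jog 'ROWS' [FORCE]. ROWS is a JSON object of lists of equal length, an entry for each row: "fingers": the opening, from 0 (shut) to 1 (fully open); "dp": the shift along the tool's x, y, z in mm, a list of three; "twist": the turn about the tool's x in degrees. In form: {"fingers": [fingers, ...], "dp": [[dx, dy, dz], ...], "twist": [twist, ...]}. A call has exactly 5 rows; each row is the pose to reach, as a shift and turn from the pose measured when the call began, along the tool's axes at that moment; what a row does not reach only later rows make up. A row lasts 1/10 s, in which the tool goes at most 50 mm and 8.59 degrees, less where a joint would pass 70% of its speed; a pose out of reach is approached as far as the arm can. A call with a gripper value outside its range is refused whole. The fingers move at their own pace and stop on an object; FORCE is the grip in N (left out, the last holds). Time passes only in rows, so rows that repeat a pose let the fingers close, or fill a call up. It gives the time, the measured TCP pose, the force and the opening at its end, in the units of the state.
- r.get_state(): the state, without advancing time (a new reading comes with each control period).
- r.capture(name): name is "scene" or "side" or "wrist"; returns a dict with "frame" (400x640x3 uint8, red, green, blue), "intrinsics" (3x3 intrinsics, pixels), "pose" (4x4, takes a point from camera to world coordinates). Camera axes: x right, y down, z forward; pixel columns grow to the right and rows downward; lengths in m; the calibration is good to about 2 mm. A picture is of the moment at which its call begins. There is no depth.
- r.close_job(): hands the job in, once; it reports no verdict.
The state is a dict: "time_s": time; "joints": joint angles; "qd": joint speeds; "joint_torque": joint torques, N m; "tcp_pos": TCP position; "eef_rot": TCP orientation; "contact_force": force on the tool from outside, world axes, zero at the start; "moment": the same for the moment, N m; "gripper_width": finger opening in m.
Only numpy, scipy, OpenCV 4.12 (cv2) and the standard library are available. Lean on these libraries where they do the work, as an engineer would, in place of code of your own. Each camera call takes 0.05 s, during which the arm holds its last target. There are 200 camera calls.

## Task

The solid-paint pots were left standing ajar: with a fingertip, lightly tap the lids shut, first the low round pot's, then the square pot's, then the long box's. Only press the lids down, without lifting or shoving the pots; do not touch the tall pot, whose lid stays open, and leave the other things on the bench where they are.

Things in the scene. Friction and masses are not known exactly. Their poses are not given: they have to be found in the camera images.
- round_pot: Low round paint pot, 68 mm diameter, 50 mm high without lid. Made of white plastic with a grey plastic lid, a terracotta-coloured cake of solid paint inside, loose on the table, about 0.35 kg. Origin: centre of its underside; z up; its hinge is on the top edge of the +x side (the side away from the robot at yaw 0).
- round_lid (a joint): Lid angle of the round pot (rad): 0 = shut flat on the rim, larger = more open, starts 0.25 to 0.4. Lid 68 mm from hinge to front edge, 15.5 mm thick with its sprung top plate, plus a tab 24 mm wide that sticks out 11 mm at the front (-x). Hinge line parallel to the round pot's y at x = +34, z = +50 mm in its frame. Stays at any angle, yields to 1 N near the front; shut, its top is 65.5 mm above the table.
- square_pot: Square paint pot, 62 x 62 mm, 45 mm high without lid. Made of white plastic with a grey plastic lid, a terracotta-coloured cake of solid paint inside, loose on the table, about 0.35 kg. Origin: centre of its underside; z up; its hinge is on the top edge of the +x side (the side away from the robot at yaw 0).
- square_lid (a joint): Lid angle of the square pot (rad): 0 = shut flat on the rim, larger = more open, starts 0.25 to 0.4. Lid 62 mm from hinge to front edge, 15.5 mm thick with its sprung top plate, plus a tab 24 mm wide that sticks out 11 mm at the front (-x). Hinge line parallel to the square pot's y at x = +31, z = +45 mm in its frame. Stays at any angle, yields to 1 N near the front; shut, its top is 60.5 mm above the table.
- long_box: Long oblong paint box, 56 mm (its x) x 110 mm (its y), 38 mm high without lid. Made of white plastic with a grey plastic lid, a terracotta-coloured cake of solid paint inside, loose on the table, about 0.4 kg. Origin: centre of its underside; z up; its hinge is on the top edge of the +x side (the side away from the robot at yaw 0).
- long_lid (a joint): Lid angle of the long box (rad): 0 = shut flat on the rim, larger = more open, starts 0.25 to 0.4. Lid 56 mm from hinge to front edge, 15.5 mm thick with its sprung top plate, plus a tab 24 mm wide that sticks out 11 mm at the front (-x). Hinge line parallel to the long box's y at x = +28, z = +38 mm in its frame. Stays at any angle, yields to 1 N near the front; shut, its top is 53.5 mm above the table.
- tall_pot: Tall narrow round paint pot, 52 mm diameter, 75 mm high without lid; still in use, not to be touched. Made of white plastic with a grey plastic lid, a terracotta-coloured cake of solid paint inside, loose on the table, about 0.3 kg. Origin: centre of its underside; z up; its hinge is on the top edge of the +x side (the side away from the robot at yaw 0).
- tall_lid (a joint): Lid angle of the tall pot (rad): 0 = shut flat on the rim, larger = more open, starts 0.3 to 0.4. Lid 52 mm from hinge to front edge, 15.5 mm thick with its sprung top plate, plus a tab 24 mm wide that sticks out 11 mm at the front (-x). Hinge line parallel to the tall pot's y at x = +26, z = +75 mm in its frame. Stays at any angle, yields to 1 N near the front; shut, its top is 90.5 mm above the table.
- round_lid_spot (a point): Good place to tap the round pot's lid: on the top of the lid's sprung plate, midway across, three quarters of the way from hinge to front edge. It moves with the lid. The whole top plate of the lid is sprung: it starts to give at 2.4 N and is down its full 9 mm at 8.7 N, after which it is hard; over 20 N is too hard a press.
- square_lid_spot (a point): Good place to tap the square pot's lid: on the top of the lid's sprung plate, midway across, three quarters of the way from hinge to front edge. It moves with the lid. The whole top plate of the lid is sprung: it starts to give at 2.4 N and is down its full 9 mm at 8.7 N, after which it is hard; over 20 N is too hard a press.
- long_lid_spot (a point): Good place to tap the long box's lid: on the top of the lid's sprung plate, midway across, three quarters of the way from hinge to front edge. It moves with the lid. The whole top plate of the lid is sprung: it starts to give at 2.4 N and is down its full 9 mm at 8.7 N, after which it is hard; over 20 N is too hard a press.
- glue_jar: Bystander: low glass glue jar, 42 mm diameter, 45 mm high; origin at the centre of its underside. Leave it where it is.
- tape_roll: Bystander: roll of paper tape, 56 mm diameter, 24 mm high, lying flat; origin at the centre of its underside. Leave it where it is.
- cork_block: Bystander: cork sanding block, 50 x 34 x 26 mm; origin at the centre of its underside. Leave it where it is.
- oil_bottle: Bystander: green bottle, 52 mm diameter, 120 mm high; origin at the centre of its underside. Leave it where it is.
- flat_brush: Bystander: flat brush, about 190 mm long, lying along its x axis. Leave it where it is.
- palette_knife: Bystander: painter's spatula, about 200 mm long, lying along its x axis. Leave it where it is.
There are look-alikes about, which are no part of the job. What is shaped like the long_box but brown or red is not meant.

How it is judged (in metres and radians):
On the way, in this order (a step that is already met when the one before it is completed fails the run):
1. round pot's lid tapped shut (value of joint round_lid below 0.08 rad), for 0.2 s.
2. square pot's lid tapped shut (value of joint square_lid below 0.08 rad), for 0.2 s.
3. long box's lid tapped shut (value of joint long_lid below 0.08 rad), for 0.2 s.
At the end, for the whole second after the job is handed in: The round pot's, square pot's and long box's lids are shut to within 0.08 rad, the tall pot's lid is still open (over 0.22 rad), all four pots stand upright (within 0.08 rad), at rest and within 4 cm of where they began, and the bystanders are within 2 cm of where they began (value of joint each of round_lid, square_lid, long_lid below 0.08 rad and value of joint tall_lid above 0.22 rad and angle between each of round_pot, square_pot, long_box, tall_pot's own z axis and vertical below 0.08 rad and distance of each of round_pot, square_pot, long_box, tall_pot from where it was at the start of the episode below 0.04 m and linear speed of each of round_pot, square_pot, long_box, tall_pot below 0.02 m/s and distance of each of glue_jar, tape_roll, cork_block, oil_bottle, flat_brush, palette_knife from where it was at the start of the episode below 0.02 m); the robot touches nothing.
It fails at once if a lid is pushed shut out of order ((value of joint square_lid below 0.16 rad and value of joint round_lid above 0.13 rad) or (value of joint long_lid below 0.16 rad and value of joint square_lid above 0.13 rad)).
It fails at once if the tall pot is touched (contact force between any of the arm, the fingers and tall_pot above 0.5 N).
It fails at once if a pot is lifted, tipped or shoved more than 4 cm (height (world z) of any of round_pot, square_pot, long_box, tall_pot above 0.012 m or angle between any of round_pot, square_pot, long_box, tall_pot's own z axis and vertical above 0.2 rad or distance of any of round_pot, square_pot, long_box, tall_pot from where it was at the start of the episode above 0.04 m).
It fails at once if a pot or its lid is pressed hard (over 20 N) (contact force between the fingers and round_pot above 20 N or contact force between the fingers and square_pot above 20 N or contact force between the fingers and long_box above 20 N).
It fails at once if a bystander is moved more than 2 cm (distance of any of glue_jar, tape_roll, cork_block, oil_bottle, flat_brush, palette_knife from where it was at the start of the episode above 0.02 m).
It also fails if it takes over 53 s, if anything falls off the work surface, if the arm or the gripper's body presses on something with over 40 N, if the wrist force passes 120 N, or if a joint passes its speed limit or range.

## Working session

There is one attempt and no reset: what is moved stays moved. The work goes in short steps, Python scripts to look and compute and a shell command to move; the robot and the scene stay as the last step left them, time stands still between calls to the robot, and variables do not carry over. Pictures are saved under pics/ and viewed, on a budget of 10 in all, crops included, one or two more only if the job needs it, and the job is handed in when it is done.

```bash
mkdir -p pics
python3 - <<'E'
from plant import r
import cv2,numpy as np,pickle
d={}
for n in ["scene","side","wrist"]:
    c=r.capture(n); d[n]=c
    cv2.imwrite(f"pics/{n}0.png",c["frame"][:,:,::-1])
    print(n,np.round(c["intrinsics"],1).tolist(),np.round(c["pose"],3).tolist())
pickle.dump(d,open("c0.pkl","wb"))
s=r.get_state();print(s["time_s"],s["tcp_pos"],s["eef_rot"],s["contact_force"],s["gripper_width"])
E
```

```text
scene [[372.0, 0.0, 321.6], [0.0, 372.0, 203.2], [0.0, 0.0, 1.0]] [[0.404, 0.607, -0.685, 1.22], [0.915, -0.267, 0.303, -0.319], [0.001, -0.749, -0.663, 0.716], [0.0, 0.0, 0.0, 1.0]]
side [[430.9, 0.0, 320.3], [0.0, 430.9, 205.8], [0.0, 0.0, 1.0]] [[1.0, 0.009, 0.013, 0.525], [-0.002, -0.745, 0.667, -0.678], [0.015, -0.667, -0.745, 0.843], [0.0, 0.0, 0.0, 1.0]]
wrist [[346.7, 0.0, 319.3], [0.0, 346.7, 195.9], [0.0, 0.0, 1.0]] [[-1.0, 0.0, -0.002, 0.675], [-0.0, 0.964, 0.267, -0.071], [0.002, 0.267, -0.964, 0.385], [0.0, 0.0, 0.0, 1.0]]
0.15 [ 6.74656027e-01 -1.36141749e-05  2.42842312e-01] [  95.04270607   89.92763527 -174.96270128] [-0.03758913  0.00816364 -0.48639726] 0.08772719629123506
```

View pics/scene0.png

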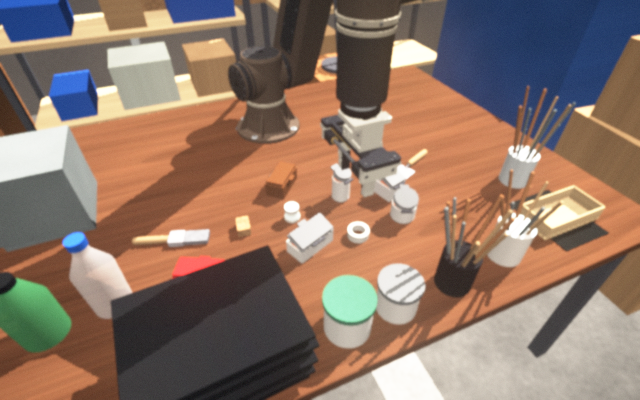

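View pics/side0.png

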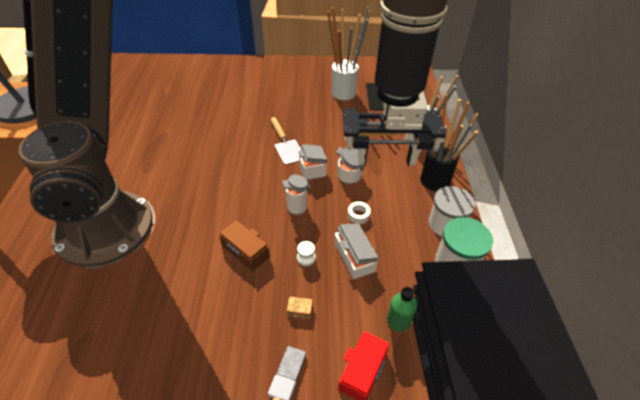

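The side view shows the tall pot at (297,194), the square pot at (313,162), the round pot at (350,165) and the grey/white long box at (355,250). The brown (244,243) and red (364,365) boxes are look-alikes. I'll confirm this in one enlarged crop.

Run:
```python
import cv2,pickle,numpy as np
d=pickle.load(open("c0.pkl","rb"))
a=d["side"]["frame"][130:290,215:405,::-1]
cv2.imwrite("pics/sidecrop.png",cv2.resize(a,None,fx=4,fy=3.75*4/3.75*0.93,interpolation=cv2.INTER_CUBIC))
```

```text
(no output)
```

View pics/sidecrop.png

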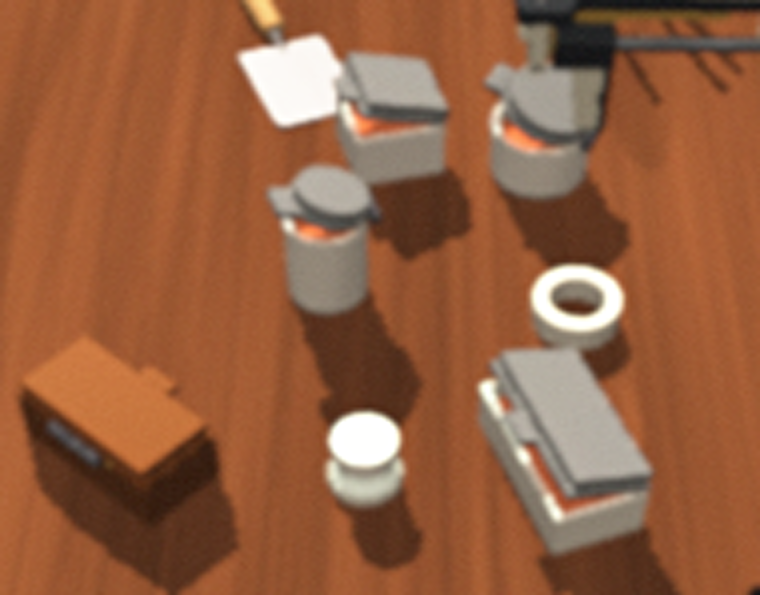

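View pics/wrist0.png

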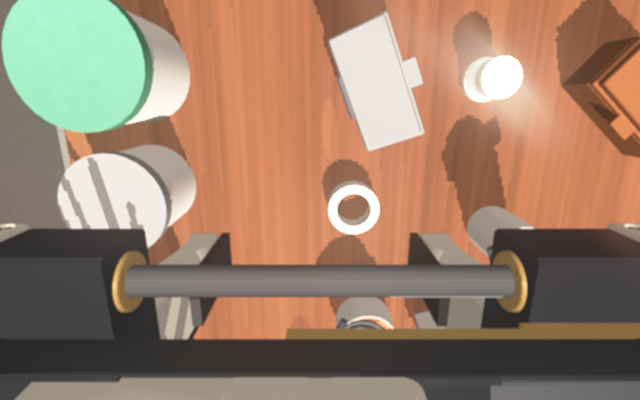

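The wrist view shows the grey long box's lid at (377,82) with its tab at (412,72), so its front faces -x (the wrist camera's image x is -world x). The crop confirms that the grey-lidded long box is the right one. The tabs sit on the left: square (345,88), round (500,75), long (520,430) and tall (280,200).

```bash
cat > h.py <<'E'
import numpy as np,pickle
d=pickle.load(open("c0.pkl","rb"))
def ray(c,u,v,z):
    K,T=c["intrinsics"],c["pose"]; w=T[:3,:3]@np.linalg.inv(K)@[u,v,1]; p=T[:3,3]
    return p+w*(z-p[2])/w[2]
E
python3 - <<'E'
from h import *
from scipy.spatial.transform import Rotation as R
s=lambda u,v,z: ray(d["side"],215+u/4,130+v/3.72,z)
def P(n,*a): print(n,[np.round(x[:2]*1000).tolist() for x in a])
P("round near,tab",s(540,195,0),s(497,80,.080)); P("round L/R rim",s(492,120,.05),s(587,130,.05))
P("tall near,tab",s(327,312,0),s(275,200,.103))
P("sq bot L,R, tab, hingeR",s(358,180,0),s(443,168,0),s(342,85,.072),s(447,120,.045))
P("long near bot,right bot; top far-left,near,tab",s(560,552,0),s(640,515,0),s(482,382,.038),s(556,512,.038),s(512,425,.060))
w=lambda u,v,z: ray(d["wrist"],u,v,z)
P("wrist long: hinge far,hinge near(z.038), front (z.07), tab",w(331,41,.05),w(370,151,.05),w(388,13,.07),w(423,133,.07),w(419,71,.065))
P("jar,tape",s(365,500,0),s(577,345,0))
print(R.from_euler('xyz',[95.04,89.93,-174.96],degrees=True).as_matrix().round(2))
E
```

```text
round near,tab [[622.0, 166.0], [589.0, 203.0]]
round L/R rim [[587.0, 193.0], [651.0, 183.0]]
tall near,tab [[478.0, 49.0], [449.0, 56.0]]
sq bot L,R, tab, hingeR [[495.0, 180.0], [555.0, 194.0], [485.0, 205.0], [556.0, 198.0]]
long near bot,right bot; top far-left,near,tab [[618.0, -144.0], [666.0, -117.0], [574.0, -41.0], [613.0, -140.0], [589.0, -92.0]]
wrist long: hinge far,hinge near(z.038), front (z.07), tab [[664.0, -122.0], [625.0, -23.0], [618.0, -140.0], [581.0, -42.0], [587.0, -95.0]]
jar,tape [[506.0, -107.0], [638.0, 21.0]]
[[-0. -1. -0.]
 [-0.  0.  1.]
 [-1.  0. -0.]]
```

The measured sizes check out: square edge 61.6 mm (62), long box 106 × 55 mm (110 × 56). Approximate centres in mm are round (621,200), square (518,217, yaw 13°), long (619,-81, yaw 22°) and tall (478,75). In world terms the tool axes are x = down, y = -x and z = +y. I'll close the fingers and go high above the round pot.

```bash
python3 -m jog '{"fingers":[0,0,0,0,0],"dp":[[0,15,50],[0,30,95],[0,45,140],[0,60,180],[0,65,200]],"twist":[0,0,0,0,0]}' 10
python3 -m jog '{"fingers":[0,0,0,0,0],"dp":[[0,0,0],[0,0,0],[0,0,0],[0,0,0],[0,0,0]],"twist":[0,0,0,0,0]}'
python3 - <<'E'
from plant import r
import cv2,pickle
c=r.capture("wrist");pickle.dump({"wrist":c},open("c1.pkl","wb"));cv2.imwrite("pics/w1.png",c["frame"][:,:,::-1])
c=r.capture("side");cv2.imwrite("pics/s1.png",c["frame"][:,:,::-1])
s=r.get_state();print(s["time_s"],s["tcp_pos"],s["eef_rot"],s["contact_force"])
from h import *
print([ray(d["side"],u,v,0).round(3) for u,v in [(400,332),(402,325)]])
E
```

```text
time_s: 0.65
tcp_pos: [0.6082, 0.2029, 0.2428]
eef_rot: [84.9, 89.9, 175.0]
contact_force: [-0.4, -0.7, 0.6]
gripper_width: 0.0535
time_s: 1.15
tcp_pos: [0.6085, 0.2019, 0.2427]
eef_rot: [88.2, 89.9, 178.3]
contact_force: [0.4, 0.9, -0.4]
gripper_width: 0.0132
1.25 [0.6084258  0.20216589 0.24277665] [ 84.2997966   89.90599914 174.36145845] [ 0.34598684 -0.40650798  0.43814449]
[array([ 0.705, -0.274,  0.   ]), array([ 0.711, -0.258,  0.   ])]
```

View pics/w1.png

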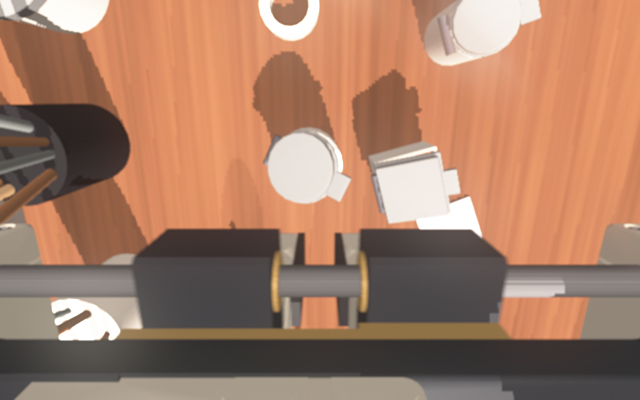

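The wrist view shows the round lid's centre at (302,165) with its tab at (342,187), and the square lid's centre at (412,185) with its tab at (454,182). The tall pot is at (485,25).

Run:
```python
from h import *
c=pickle.load(open("c1.pkl","rb"))["wrist"]
for n,u,v,z in [("round c",302,165,.077),("round tab",344,188,.085),("round spot",317,173,.081),("sq c",412,185,.07),("sq tab",458,182,.08),("sq spot",429,184,.075)]:
    print(n,(ray(c,u,v,z)*1000).round())
```

```text
round c [624. 187.  77.]
round tab [586. 207.  85.]
round spot [610. 194.  81.]
sq c [521. 208.  70.]
sq tab [483. 202.  80.]
sq spot [507. 205.  75.]
```

```bash
python3 -m jog '{"fingers":[0,0,0,0,0],"dp":[[35,0,-2],[70,0,-2],[105,0,-2],[125,0,-2],[132,0,-2]],"twist":[0,0,0,0,0]}'
python3 -m jog '{"fingers":[0,0,0,0,0],"dp":[[3,0,0],[6,0,0],[9,0,0],[12,0,0],[15,0,0]],"twist":[0,0,0,0,0]}'
```

```text
time_s: 1.75
tcp_pos: [0.607, 0.1991, 0.1081]
eef_rot: [110.2, 89.7, -159.8]
contact_force: [-0.1, -0.5, -0.2]
gripper_width: 0.0004
time_s: 2.25
tcp_pos: [0.6073, 0.1993, 0.0937]
eef_rot: [106.3, 89.8, -163.7]
contact_force: [-0.8, 0.1, 1.3]
gripper_width: 0.0004
```

```bash
python3 -m jog '{"fingers":[0,0,0,0,0],"dp":[[2,0,0],[4,0,0],[6,0,0],[8,0,0],[10,0,0]],"twist":[0,0,0,0,0]}'
python3 -m jog '{"fingers":[0,0,0,0,0],"dp":[[1,0,0],[2,0,0],[3,0,0],[4,0,0],[4,0,0]],"twist":[0,0,0,0,0]}'
```

```text
time_s: 2.75
tcp_pos: [0.6073, 0.1993, 0.0835]
eef_rot: [106.2, 89.8, -163.8]
contact_force: [-1.1, 0.8, 1.0]
gripper_width: 0.0001
time_s: 3.25
tcp_pos: [0.6072, 0.1993, 0.0796]
eef_rot: [105.6, 89.8, -164.3]
contact_force: [-2.5, 0.4, 3.7]
gripper_width: 0.001
```

```bash
python3 -m jog '{"fingers":[0,0,0,0,0],"dp":[[1,0,0],[2,0,0],[2,0,0],[2,0,0],[2,0,0]],"twist":[0,0,0,0,0]}'
```

```text
time_s: 3.75
tcp_pos: [0.6072, 0.1993, 0.0778]
eef_rot: [105.5, 89.8, -164.5]
contact_force: [-2.6, 0.2, 5.3]
gripper_width: 0.0006
```

The round lid reads 5.3 N at the expected shut height. I'll lift off and move over the square pot, aiming at (505,209).

```bash
python3 -m jog '{"fingers":[0,0,0,0,0],"dp":[[-40,0,0],[-80,0,0],[-90,30,5],[-90,70,8],[-90,102,10]],"twist":[0,0,0,0,0]}'
python3 -m jog '{"fingers":[0,0,0,0,0],"dp":[[0,0,0],[0,0,0],[0,0,0],[0,0,0],[0,0,0]],"twist":[0,0,0,0,0]}'
python3 - <<'E'
from plant import r
import cv2
a=[]
for n in ["side","scene"]:
    f=r.capture(n)["frame"][:,:,::-1]
    a.append(cv2.resize(f[110:230,250:410] if n=="side" else f[140:260,300:460],(640,480) if 0 else (400,300),interpolation=cv2.INTER_CUBIC))
cv2.imwrite("pics/m2.png",cv2.hconcat(a))
E
```

```text
time_s: 4.25
tcp_pos: [0.5043, 0.2093, 0.1681]
eef_rot: [96.0, 89.8, -174.1]
contact_force: [-0.1, 0.5, 0.5]
gripper_width: 0.0005
time_s: 4.75
tcp_pos: [0.5049, 0.2092, 0.1676]
eef_rot: [102.3, 89.8, -167.7]
contact_force: [0.6, 0.1, 0.3]
gripper_width: 0.0006
```

View pics/m2.png

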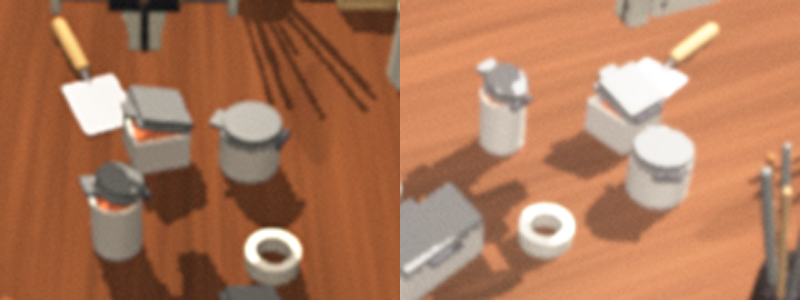

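In the left panel the round lid is shut (250,125) and the square lid is still open (155,108). Now the square lid.

```bash
python3 -m jog '{"fingers":[0,0,0,0,0],"dp":[[30,0,0],[55,0,0],[64,0,0],[68,0,0],[71,0,0]],"twist":[0,0,0,0,0]}'
python3 -m jog '{"fingers":[0,0,0,0,0],"dp":[[3,0,0],[6,0,0],[9,0,0],[12,0,0],[15,0,0]],"twist":[0,0,0,0,0]}'
python3 -m jog '{"fingers":[0,0,0,0,0],"dp":[[2,0,0],[4,0,0],[6,0,0],[7,0,0],[7,0,0]],"twist":[0,0,0,0,0]}'
```

```text
time_s: 5.35
tcp_pos: [0.505, 0.2093, 0.0971]
eef_rot: [102.5, 89.8, -167.5]
contact_force: [-0.0, -0.4, -0.2]
gripper_width: 0.0003
time_s: 5.85
tcp_pos: [0.505, 0.2094, 0.082]
eef_rot: [99.4, 89.8, -170.7]
contact_force: [-0.3, -0.2, 1.0]
gripper_width: 0.0005
time_s: 6.35
tcp_pos: [0.5049, 0.2093, 0.0751]
eef_rot: [101.3, 89.8, -168.8]
contact_force: [-1.3, -0.8, 4.2]
gripper_width: 0.0003
```

```bash
python3 -m jog '{"fingers":[0,0,0,0,0],"dp":[[1,0,0],[2,0,0],[2,0,0],[2,0,0],[2,0,0]],"twist":[0,0,0,0,0]}'
python3 -m jog '{"fingers":[0,0,0,0,0],"dp":[[-45,0,0],[-90,0,0],[-130,-10,0],[-130,-50,0],[-130,-100,0]],"twist":[0,0,0,0,0]}'
python3 -m jog '{"fingers":[0,0,0,0,0],"dp":[[0,0,-48],[0,0,-96],[0,0,-144],[0,0,-192],[0,0,-240]],"twist":[0,0,0,0,0]}'
python3 -m jog '{"fingers":[0,0,0,0,0],"dp":[[0,0,-35],[0,0,-50],[0,0,-50],[0,0,-50],[0,0,-50]],"twist":[0,0,0,0,0]}'
python3 - <<'E'
from plant import r
import cv2
s=r.get_state();print(s["tcp_pos"])
f=r.capture("side")["frame"][:,:,::-1][130:290,215:405]
g=r.capture("wrist");import pickle;pickle.dump({"wrist":g},open("c2.pkl","wb"))
cv2.imwrite("pics/m3.png",cv2.vconcat([cv2.resize(f,(356,300),interpolation=cv2.INTER_CUBIC),cv2.resize(g["frame"][:250,150:447,::-1],(356,300))]))
E
```

```text
time_s: 6.85
tcp_pos: [0.5048, 0.2093, 0.0732]
eef_rot: [101.5, 89.8, -168.5]
contact_force: [-2.8, -0.4, 5.2]
gripper_width: 0.0005
time_s: 7.35
tcp_pos: [0.6065, 0.2104, 0.2059]
eef_rot: [-20.6, 89.8, 69.5]
contact_force: [0.4, 1.7, 0.8]
gripper_width: 0.0002
time_s: 7.85
tcp_pos: [0.6067, -0.0314, 0.2048]
eef_rot: [-23.8, 89.8, 66.3]
contact_force: [0.6, -0.1, -0.1]
gripper_width: 0.0005
time_s: 8.35
tcp_pos: [0.607, -0.0803, 0.2045]
eef_rot: [-23.4, 89.8, 66.7]
contact_force: [-1.1, 1.2, 0.4]
gripper_width: 0.0002
[ 0.60701053 -0.08032178  0.20453084]
```

View pics/m3.png

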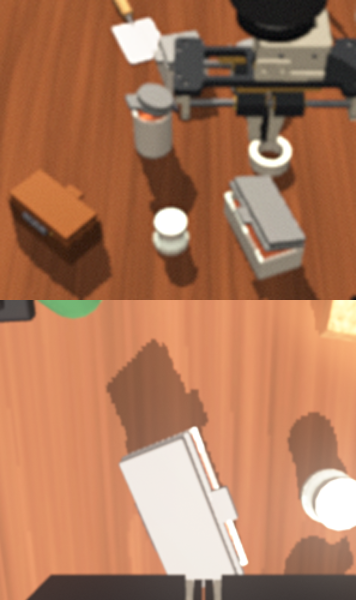

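The square lid is no longer visible as open; I'll confirm at the end. The long box is in view, with its tab at about wrist px (335,169) and the lid's near end at (252,133)–(307,109).

Run:
```python
from h import *
c=pickle.load(open("c2.pkl","rb"))["wrist"]
for n,u,v,z in [("tab tip",346,168,.065),("hinge near",252,135,.05),("front near",307,109,.07)]:
    print(n,(ray(c,u,v,z)*1000).round())
```

```text
tab tip [585. -97.  65.]
hinge near [ 664. -122.   50.]
front near [ 617. -144.   70.]
```

```bash
python3 -m jog '{"fingers":[0,0,0,0,0],"dp":[[30,1,-6],[65,1,-6],[95,1,-6],[108,1,-6],[113,1,-6]],"twist":[0,0,0,0,0]}'
python3 -m jog '{"fingers":[0,0,0,0,0],"dp":[[3,0,0],[6,0,0],[9,0,0],[12,0,0],[15,0,0]],"twist":[0,0,0,0,0]}'
python3 -m jog '{"fingers":[0,0,0,0,0],"dp":[[2,0,0],[4,0,0],[6,0,0],[8,0,0],[8,0,0]],"twist":[0,0,0,0,0]}'
```

```text
time_s: 8.95
tcp_pos: [0.6057, -0.0852, 0.0904]
eef_rot: [17.1, 89.8, 107.4]
contact_force: [-1.2, -0.4, 0.7]
gripper_width: 0.0004
time_s: 9.45
tcp_pos: [0.606, -0.0852, 0.0758]
eef_rot: [-4.2, 89.8, 86.0]
contact_force: [-0.0, -0.3, 1.2]
gripper_width: 0.0005
time_s: 9.95
tcp_pos: [0.606, -0.0853, 0.0678]
eef_rot: [-1.6, 89.9, 88.6]
contact_force: [-1.6, 0.4, 4.0]
gripper_width: 0.0005
```

```bash
python3 -m jog '{"fingers":[0,0,0,0,0],"dp":[[1,0,0],[2,0,0],[2,0,0],[2,0,0],[2,0,0]],"twist":[0,0,0,0,0]}'
python3 -m jog '{"fingers":[0,0,0,0,0],"dp":[[-40,0,0],[-80,0,0],[-120,0,0],[-160,0,0],[-180,0,0]],"twist":[0,0,0,0,0]}'
python3 -m jog '{"fingers":[0,0,0,0,0],"dp":[[0,-45,-30],[0,-90,-60],[0,-90,-90],[0,-90,-90],[0,-90,-90]],"twist":[0,0,0,0,0]}'
python3 - <<'E'
from plant import r
import cv2
f=r.capture("side")["frame"][:,:,::-1][110:300,205:415]
g=r.capture("scene")["frame"][:,:,::-1][140:270,270:430]
cv2.imwrite("pics/m4.png",cv2.hconcat([cv2.resize(f,(400,362),interpolation=cv2.INTER_CUBIC),cv2.resize(g,(400,362),interpolation=cv2.INTER_CUBIC)]))
E
```

```text
time_s: 10.45
tcp_pos: [0.606, -0.0853, 0.066]
eef_rot: [-6.9, 89.9, 83.3]
contact_force: [-2.3, 0.5, 5.7]
gripper_width: 0.0004
time_s: 10.95
tcp_pos: [0.6073, -0.0857, 0.2499]
eef_rot: [-63.9, 89.6, 26.4]
contact_force: [0.2, 0.0, -0.1]
gripper_width: 0.0008
time_s: 11.45
tcp_pos: [0.6977, -0.1762, 0.2487]
eef_rot: [-52.9, 89.7, 37.3]
contact_force: [0.2, 0.7, -0.3]
gripper_width: 0.0008
```

View pics/m4.png

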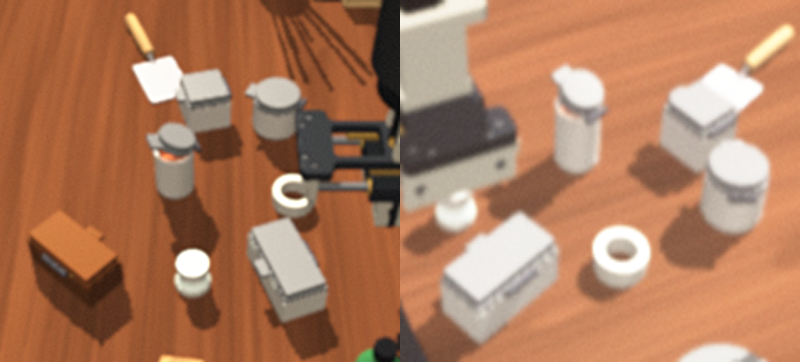

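Left panel: the round (276,105), square (205,98) and long (287,268) lids are all shut, the tall lid (175,140) is still open, and everything is in place. The arm is clear, so I'm handing in.

```bash
python3 -c "
from plant import r
print(r.close_job())"
```

```text
the job is handed in; nothing more can be done
None
```

I tapped the lids shut in order (round pot, square pot, long box) with the closed fingertips, then lifted clear and handed the job in at about 11.5 s of the 53 s allowed.

- **Forces:** the contact-force readings peaked at 5.3, 5.2 and 5.7 N vertically. Each came about 5 mm into the sprung plate at the expected shut height, well under 20 N.
- **Last pictures:** all three lids are shut, and the tall pot's lid is still open. The pots and the bystanders in view stand where they were by eye. The flat brush and most of the green bottle were outside the final crops, but the arm never went low near them.
- **Clear of the bench:** the tool was at 0.25 m height with no contact force beyond sensor noise.
- **Disagreements:** the two estimates of the round pot's centre differed by about 13 mm in y, and those of the square lid's spot by about 8 mm. I aimed at or near the midpoint of each pair, and both taps landed properly. No check failed.

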